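Lengthen a telescopic slab stop by two holes

ROBOT

A 6-joint arm with a two-finger parallel gripper is mounted at the origin on the work surface. World frame = base frame: x ahead of the robot, y to its left, z up, the work surface at z = 0. Lengths are in mm, angles in rad, forces in N, time in s.
With the tool pointing down it reaches from about 350 to 975 mm from the base axis. Payload 7.1 kg.
Tool frame: the origin (TCP) lies on the front face of the gripper's body, between the roots of the fingers; the fingertips stand 80 mm ahead of it and the grasp point (between the pads) lies 61 mm ahead of it (env.tips_ahead is the distance from the TCP to the fingertips, in mm); z points along the fingers, y is the line along which they close (so a half turn about z gives the same grasp; the last joint's range is limited). The gripper opens to 88 mm and grips with 3 to 60 N. Pads are 20 mm wide; open, the fingers measure 115 mm over their backs; the gripper's body (75 mm by 178 mm) begins 61 mm behind the grasp point.
Start: joints at [1.202, 0.423, 1.63, -0, 1.089, -0.019], TCP at [214.162, 587.146, 302.675] pointing down, gripper open.
Joint ranges: [-3, 3], [-0.9, 2.11], [0.09, 2.58], [-1.31, 4.45], [0.11, 2.69], [-2.54, 2.54]. Speed limits (rad/s): [2.39, 2.39, 3.01, 3.14, 3.14, 3.14].

INTERFACE

Orientations are given as a unit quaternion [x, y, z, w].
In Python, from station import env, set_gripper, viewer, workorder gives the robot as it stands. Calls block until the motion is done:
- env.reach(position, orientation): joint-space move of the TCP to a pose.
- env.move_l(position, rot=None, rate=150, f_stop=None): straight line of the TCP; rot=None keeps the orientation; rate is the mean speed in mm/s. With f_stop (N) it stops when the force on the tool has changed by that much, and returns True; else False.
- env.move_joints(angles): joint-space move.
- set_gripper(opening): finger opening in mm; the grip force is fixed at half the most; returns when the fingers have stopped.
- env.hold(seconds).
- env.ik(position, orientation): joint angles nearest the present ones, or None.
- env.read_state(): the state.
- viewer.camera(name): name is "scene" or "top"; returns the picture (480x640x3 uint8, blue, green, red); there is no depth.
- viewer.camera_params(name): a dict with "fx", "fy", "cx", "cy" (pixels), "pose" (4x4, takes a point from camera to world coordinates). Camera axes: x right, y up, looking along -z (the intrinsics and any distortion apply to the point x, -y, -z); pixel columns grow to the right and rows downward; lengths in mm; the calibration is good to about 2 mm. A picture is of the moment at which its call begins. camera_params takes no time and is no camera call.
A pose or a line that the arm cannot do raises env.IKError and nothing moves.
- workorder.sign_off(): hands the job in; it is judged then, once.
The state is a dict: "time_s": time; "qpos": joint angles; "dq": joint speeds; "tau": joint torques, N m; "tool_pos": TCP position; "orientation": TCP orientation; "force": force on the tool from outside, world axes, zero at the start; "wrist_torque": the same for the moment, N m; "width": finger opening in mm; "grip_force": force on a finger pad.
Only numpy, scipy, OpenCV 4.12 (cv2) and the standard library are available. Lean on these libraries where they do the work, as an engineer would, in place of code of your own. Each camera call takes 0.05 s, during which the arm holds its last target. There are 200 camera calls.

TASK

Make the telescopic length stop on the cutting board two holes longer: pinch in its two spring buttons, slide the sleeve out away from the bracket and let the buttons click out through the next pair of holes, then do the same once more, so that it is locked in the second pair on from where it started, and let go. Do not force the sleeve against a button that is standing out, and leave the tile, bowl, jar and brush where they are.

Things in the scene. Friction and masses are not known exactly. Their poses are not given: they have to be found in the camera images.
- stand: Plywood cutting board 210 x 460 x 12 mm, fixed to the bench, carrying the telescopic stop. Origin on the bench under the board near its middle; z up. The tube lies level along the stand's y axis at x = +30 mm, its axis 55 mm above the bench. The sleeve slides out towards +y.
- bracket (a point): Top centre of the dark steel bracket (50 mm wide, 35 mm along the tube, top 78 mm above the bench) that holds the fixed inner tube, a 24 mm square steel tube, at its -y end, 182 mm behind button_axis.
- button_axis (a point): Point on the tube's axis midway between the two spring buttons, 55 mm above the bench. Fixed to the stand and inner tube; does not move with the sleeve. The buttons stand out from here along the stand's +x and -x, 40 mm over both.
- sleeve (a joint): How far the sleeve has slid out, m: 0 at the start, with the buttons out through its first pair of holes; grows as the stop gets longer (limits -0.003, 0.125). The sleeve is a bare aluminium square tube, 30 mm wide and high, 195 mm long, wall 2 mm, over the inner tube; it slides with about 6 N of friction.
- sleeve_rear (a point): Centre of the sleeve's rear (-y) end with a black rim; moves with it. At the start 135 mm behind button_axis. The upright sides of the sleeve have four pairs of round 12 mm holes level with the tube's axis, the first over the buttons, the others from there towards this end, 28 to 50 mm apart, hand drilled and uneven: only feel tells when the buttons are in.
- button_far (a joint): Travel of the domed spring button, 10 mm across, on the tube's +x side, m: 0 out (5 mm proud of the sleeve), 0.005 flush: squeezed so, about 8 to 14 N along the tube (friction included) tucks it under the hole's edge; 0.007 inside the wall, until the next hole lets it spring out. Spring 1 N at 0, 1.8 N at 0.007. Out, it blocks the sleeve within 1 mm; more than 8 N of sleeve against it bends it.
- button_near (a joint): The same for the button on the tube's -x side (towards the tile).
- stop_plate (a point): Centre of the stop plate at the sleeve's +y end (55 mm to the tile's side of the tube's axis), moving with the sleeve: aluminium, 150 mm wide across the board (from 130 mm on the tile's side of the tube's axis to 20 mm on the other), 6 mm thick along the tube, 56 mm high, top 70 mm above the bench; 63 mm ahead (+y) of button_axis at the start.
- tile: Fired terracotta tile 80 x 80 x 9 mm lying on the board on the -x side of the tube; origin at the centre of its underside. Leave alone.
- bowl: Pale plaster bowl, 100 mm across, 65 mm high, standing on the bench beyond the board (+x side); origin at the centre of its foot. Leave alone.
- jar: Closed clear jar with a white cap, 64 mm across, 90 mm high, beyond the board (+x side); origin at the centre of its foot. Bowl and jar may be swapped. Leave alone.
- brush: Brush 160 mm long lying on the bench on the robot's side of the board; origin near the middle of its underside. Leave alone.

How it is judged (in metres and radians):
At the end, for the whole second after the job is handed in: Both buttons stand out (pressed less than 2.5 mm) through the sleeve's third pair of holes (sleeve between 69 and 83 mm out), the sleeve at rest and let go (value of joint sleeve between 0.069 and 0.083 m and value of joint each of button_far, button_near below 0.0025 m and velocity of joint sleeve between -0.005 and 0.005 m/s); the robot touches nothing.
It fails at once if a button's stem is bent: sleeve pushed against it with more than 8 N (contact force between any of button_far, button_near and sleeve above 8 N).
It fails at once if the tile, bowl, jar or brush is moved more than 20 mm (distance of any of tile, bowl, jar, brush from where it was at the start of the episode above 0.02 m).
It fails at once if the bowl or jar is tipped (angle between any of bowl, jar's own z axis and vertical above 0.35 rad).
It also fails if it takes over 59 s, if anything falls off the work surface, if the arm or the gripper's body presses on something with over 40 N, if the wrist force passes 120 N, or if a joint passes its speed limit or range.

## Working session

There is one attempt and no reset: what is moved stays moved. The work goes in short steps, each a Python script; the robot and the scene stay as the last script left them, time stands still between calls to the robot, and variables do not carry over. Pictures are saved under pics/ and viewed, at most 10 in all, crops included, and the job is handed in when it is done.

```bash
ls; mkdir -p pics
python3 - <<'E'
from station import env, viewer
import cv2
for n in("scene","top"):
    cv2.imwrite(f"pics/{n}0.png",viewer.camera(n)); p=viewer.camera_params(n); print(n,p)
s=env.read_state(); print(s)
E
```

```text
pics
scene {'fx': 616.5684131617263, 'fy': 616.5684131617263, 'cx': 318.6046842477061, 'cy': 239.0985296877284, 'pose': array([[-3.59015666e-01, -5.30551815e-01,  7.67868819e-01,
         1.45781598e+03],
       [ 9.33154107e-01, -1.88002267e-01,  3.06396084e-01,
         3.96866040e+02],
       [-1.81979199e-02,  8.26540936e-01,  5.62582364e-01,
         7.48349382e+02],
       [ 0.00000000e+00,  0.00000000e+00,  0.00000000e+00,
         1.00000000e+00]])}
top {'fx': 471.9867028354642, 'fy': 471.9867028354642, 'cx': 312.1862953065554, 'cy': 237.16174102960713, 'pose': array([[-2.10868293e-02,  9.96281954e-01, -8.35321088e-02,
         5.01683732e+02],
       [-9.99739182e-01, -2.17451979e-02, -6.97957694e-03,
         4.73176669e+01],
       [-8.77004879e-03,  8.33631449e-02,  9.96480643e-01,
         9.43919074e+02],
       [ 0.00000000e+00,  0.00000000e+00,  0.00000000e+00,
         1.00000000e+00]])}
{'time_s': 0.1, 'qpos': array([ 1.20200405e+00,  4.23724459e-01,  1.63059140e+00, -3.57531201e-07,
        1.08859252e+00, -1.90175725e-02]), 'dq': array([-5.28314325e-04, -2.52187762e-03, -1.43318000e-03, -1.23252728e-04,
       -9.60097956e-05, -9.41111191e-04]), 'tau': array([ 3.92170859e-04, -5.45617318e+01, -2.74325305e+01,  6.44241041e-02,
        1.87839760e-02, -6.25319240e-05]), 'tool_pos': array([214.02733909, 586.80484968, 302.01302272]), 'orientation': array([ 1.73997089e-01,  9.84745947e-01, -6.45565929e-04, -1.26609887e-04]), 'force': array([0.00918067, 0.75250579, 0.33753528]), 'wrist_torque': array([ 0.01652591, -0.0231702 , -0.04101032]), 'grip_force': 0.0, 'width': 87.5647770754335}
```

View pics/top0.png

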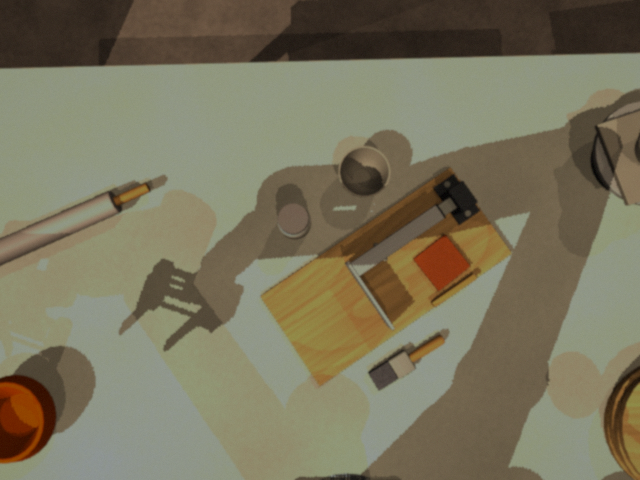

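View pics/scene0.png

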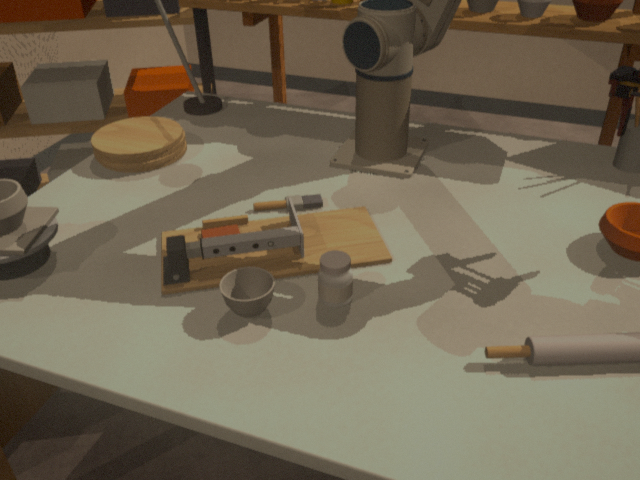

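Run:
```python
import cv2
a=cv2.imread("pics/top0.png")[155:395,250:525]
cv2.imwrite("pics/t1.png",cv2.convertScaleAbs(cv2.resize(a,None,fx=2.5,fy=2.5,interpolation=cv2.INTER_CUBIC),alpha=1.6))
a=cv2.imread("pics/scene0.png")[190:310,155:355]
cv2.imwrite("pics/s1.png",cv2.convertScaleAbs(cv2.resize(a,None,fx=4,fy=4,interpolation=cv2.INTER_CUBIC),alpha=1.4))
```

```text
(no output)
```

View pics/t1.png

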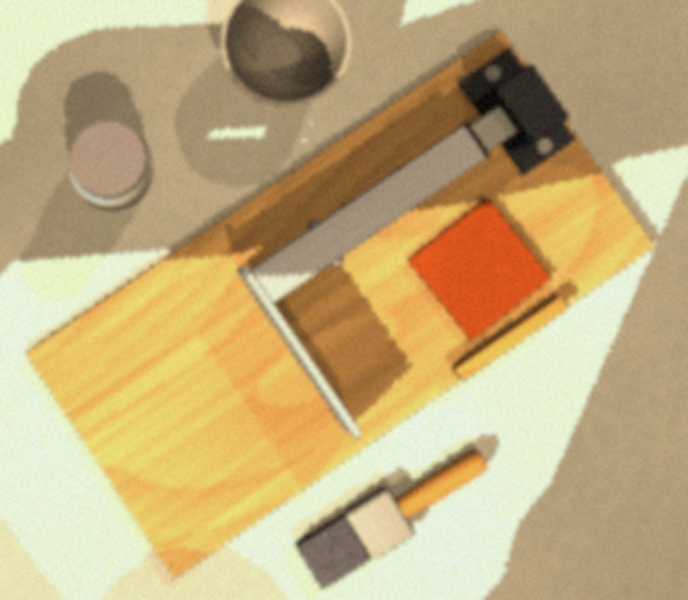

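View pics/s1.png

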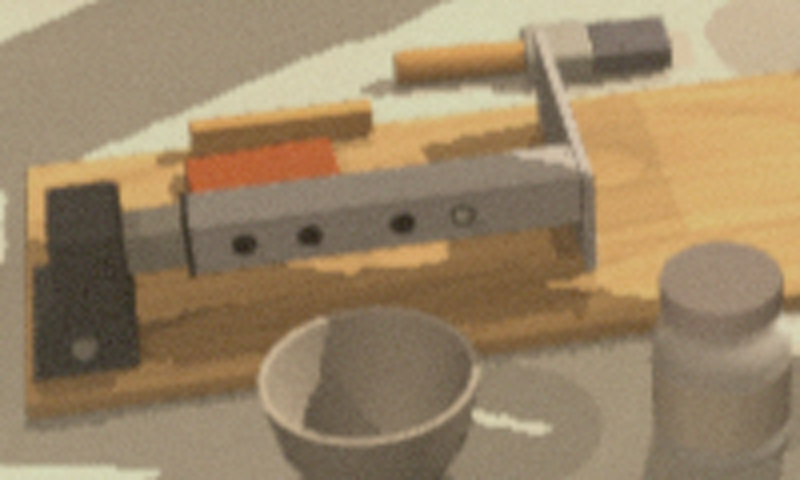

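```bash
cat > h.py <<'E'
import numpy as np
from station import env, viewer
P={n:viewer.camera_params(n) for n in("top","scene")}
def proj(n,w):
    p=P[n];T=p["pose"];c=(np.asarray(w)-T[:3,3])@T[:3,:3]
    return np.array([p["cx"]+p["fx"]*c[0]/-c[2],p["cy"]-p["fy"]*c[1]/-c[2]])
def world(v,q):  # v=x,y,yaw ; q in stand frame
    c,s=np.cos(v[2]),np.sin(v[2]); return np.array([v[0]+c*q[0]-s*q[1],v[1]+s*q[0]+c*q[1],q[2]])
E
python3 - <<'E'
from h import *
from scipy.optimize import least_squares
# px, stand x, y, uses_b, z
t=[((500,32),105,-230,0,12),((655,243),-105,-230,0,12),((170,578),-105,230,0,12),((28,353),105,230,0,12),
((243,270),50,63,1,70),((355,435),-100,63,1,70),((466,126),45,-135,1,70),((487,156),15,-135,1,70)]
s=[((462,214),50,0,1,55),((187,195),45,-135,1,70),((190,273),45,-135,1,40),((28,410),105,-230,0,12),((585,175),50,63,1,70)]
obs=[("top",np.array(p)/2.5+[250,155],*r) for p,*r in t]+[("scene",np.array(p)/4+[155,190],*r) for p,*r in s]
def res(v,full=False):
    r=np.array([proj(n,world(v,(x,y+ub*v[3],z)))-px for n,px,x,y,ub,z in obs])
    r[:8]+=v[4:6]; r[8:]+=v[6:8]
    return r if full else np.r_[r.ravel(),np.array(v[4:])/1.0]
f=least_squares(res,[480,130,0.6,0,0,0,0,0],loss="soft_l1"); v=f.x
print(v.round(3));print(res(v,True).round(1))
print("button axis",world(v,(30,v[3],55)),"bracket",world(v,(30,v[3]-182,78)))
for h in((403,222),(310,236),(245,244)):
    px=np.array(h)/4+[155,190]
    g=least_squares(lambda y:proj("scene",world(v,(45,v[3]+y[0],55)))+v[6:8]-px,[-50]); print("hole",g.x,g.fun)
E
```

```text
[ 5.09237e+02 -8.42850e+01  5.82000e-01 -9.82000e+00  1.28000e-01
  8.90000e-02 -6.30000e-02  1.90000e-02]
[[-3.1 -4.9]
 [-2.4 -3.1]
 [-0.7 -2.1]
 [-4.6 -2.3]
 [ 1.3  2.1]
 [ 3.6  4. ]
 [ 0.9  1.6]
 [ 1.9  2.8]
 [ 0.3 -0.3]
 [-0.7  6. ]
 [ 0.5 -0.9]
 [-0.6  1.1]
 [ 0.4 -1.1]]
button axis [539.69963692 -76.01136606  55.        ] bracket [ 639.67312565 -228.09457207   78.        ]
hole [-29.84157161] [-0.23242041 -1.70366941]
hole [-76.0325725] [-0.27637045 -2.02582566]
hole [-107.85792822] [-0.24732304 -1.81290545]
```

Run:
```python
from h import *
from scipy.optimize import least_squares
t=[((500,32),105,-230,0,12),((655,243),-105,-230,0,12),((170,578),-105,230,0,12),((28,353),105,230,0,12),
((243,270),50,63,1,70),((355,435),-100,63,1,70),((466,126),45,-135,1,70),((487,156),15,-135,1,70)]
s=[((462,214),50,0,1,55),((187,195),15,-135,1,70),((190,273),45,-135,1,40),((28,410),105,-230,0,12),((585,175),50,63,1,70)]
obs=[("top",np.array(p)/2.5+[250,155],*r) for p,*r in t]+[("scene",np.array(p)/4+[155,190],*r) for p,*r in s]
def res(v,full=False):
    r=np.array([proj(n,world(v,(x+(1-ub)*v[8],y+ub*v[3]+(1-ub)*v[9],z)))-px for n,px,x,y,ub,z in obs])
    r[:8]+=v[4:6]; r[8:]+=v[6:8]
    return r if full else np.r_[r.ravel(),np.array(v[4:8])/1.0, v[3]/5]
f=least_squares(res,[480,130,0.6,0,0,0,0,0,0,0],loss="soft_l1"); v=f.x
print(v.round(3));print(res(v,True).round(1).tolist())
print("button axis",world(v,(30,v[3],55)),"bracket",world(v,(30,v[3]-182,78)))
for h in((403,222),(310,236),(245,244)):
    px=np.array(h)/4+[155,190]
    g=least_squares(lambda y:proj("scene",world(v,(45,v[3]+y[0],55)))+v[6:8]-px,[-50]); print("hole",g.x,g.fun)
```

```text
[ 5.19262e+02 -8.97330e+01  5.75000e-01 -0.00000e+00  7.90000e-02
 -1.90000e-02  2.00000e-02  9.00000e-03 -1.26290e+01  9.92000e+00]
[[-0.3, -1.7], [-0.1, 0.6], [0.7, 0.4], [-2.7, -0.2], [-0.3, -0.7], [1.5, 1.3], [-0.4, -0.6], [0.6, 0.6], [0.5, 1.2], [-1.5, -1.1], [0.5, 0.4], [-0.9, -1.6], [0.8, 0.5]]
button axis [544.43339713 -73.41160088  55.        ] bracket [ 643.45111521 -226.11880931   78.        ]
hole [-29.76215165] [-0.03063561 -0.22996281]
hole [-75.78229583] [-0.08334001 -0.62558334]
hole [-107.50302528] [-0.06176561 -0.46363722]
```

```bash
cat >> h.py <<'E'
from scipy.spatial.transform import Rotation
from station import set_gripper
import cv2
V=[519.262,-89.733,0.575]
ex=np.array([np.cos(V[2]),np.sin(V[2]),0]); ey=np.array([-ex[1],ex[0],0])
B=world(V,(30,0,55))
def quat(s):
    y=s*ex; z=np.array([0,0,-1.]); return Rotation.from_matrix(np.c_[np.cross(y,z),y,z]).as_quat()
def st(tag=""):
    s=env.read_state(); f=s["force"]; d=s["tool_pos"]-B
    print(tag,"t%.2f"%s["time_s"],"dx %.2f dy %.2f dz %.2f"%(d@ex,d@ey,d[2]),"Fx %.1f Fy %.1f Fz %.1f"%(f@ex,f@ey,f[2]),"Tz %.2f"%s["wrist_torque"][2],"w %.2f g %.1f"%(s["width"],s["grip_force"]),flush=True)
    return s
def tcp(dx,dy,dz=61): return B+dx*ex+dy*ey+[0,0,dz]
E
python3 - <<'E'
from h import *
for s in(1,-1):
    print(s,env.ik(tcp(0,0,200),quat(s)))
s=min((1,-1),key=lambda s:abs(env.ik(tcp(0,0,200),quat(s))[5]-env.read_state()["qpos"][5]))
print(s)
env.reach(tcp(0,0,200),quat(s)); set_gripper(62); st("above")
env.move_l(tcp(0,0,61),rate=120,f_stop=8); st("down")
cv2.imwrite("pics/a1.png",cv2.resize(viewer.camera("scene")[150:330,130:370],None,fx=3,fy=3))
set_gripper(44); st("44"); set_gripper(36); env.hold(.2); st("36")
E
```

```text
1 [-1.55705393e-01  3.75430952e-01  1.83505438e+00 -4.44089210e-16
  9.31107322e-01 -7.30705393e-01]
-1 [-1.55705393e-01  3.75430952e-01  1.83505438e+00 -4.44089210e-16
  9.31107322e-01  2.41088726e+00]
1
above t3.32 dx -0.00 dy -0.02 dz 200.00 Fx -0.3 Fy -0.5 Fz 0.2 Tz -0.03 w 62.29 g 0.0
down t4.62 dx 0.33 dy -0.31 dz 61.63 Fx -0.3 Fy 0.1 Fz -0.3 Tz 0.00 w 61.96 g 0.0
44 t5.17 dx 0.01 dy -0.00 dz 61.04 Fx -0.7 Fy 0.3 Fz -0.5 Tz -0.01 w 43.95 g 0.0
36 t5.75 dx 0.01 dy -0.02 dz 61.01 Fx 0.8 Fy -0.2 Fz -0.1 Tz -0.02 w 35.83 g 1.2
```

View pics/a1.png

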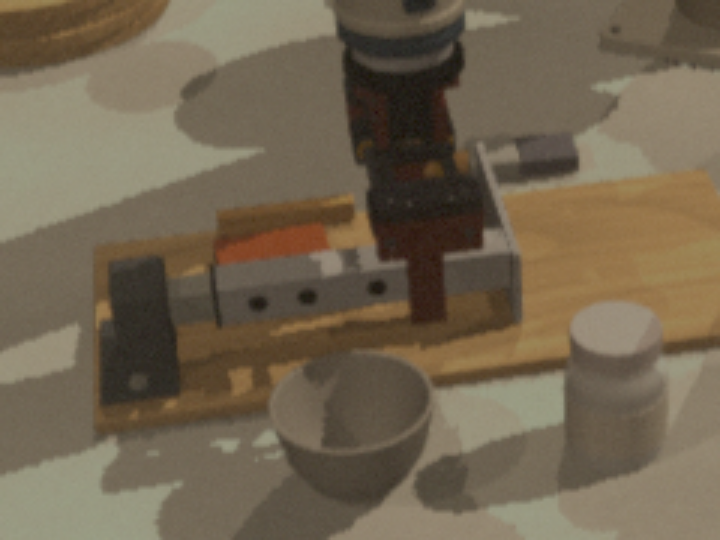

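Run:
```python
from h import *
for w in(33,32,31): set_gripper(w); env.hold(.15); st(w)
x0=0
for d in(1,-1):
    r=env.move_l(tcp(2.5*d,0),rate=5,f_stop=5); s=st(f"probe{d} {r}"); x0+=(s["tool_pos"]-B)@ex/2
    env.move_l(tcp(0,0),rate=30)
print(x0); env.move_l(tcp(x0,0),rate=10); st("centred")
```

```text
33 t6.19 dx -0.02 dy 0.00 dz 60.99 Fx 0.4 Fy 0.2 Fz 0.1 Tz -0.01 w 32.83 g 1.4
32 t6.57 dx 0.08 dy -0.03 dz 61.02 Fx 1.2 Fy -0.1 Fz -0.2 Tz -0.06 w 32.14 g 1.8
31 t6.94 dx 0.46 dy -0.02 dz 61.00 Fx 5.1 Fy 1.2 Fz -3.0 Tz 0.04 w 30.99 g 4.0
probe1 True t7.23 dx 0.68 dy 0.03 dz 60.86 Fx 0.7 Fy -0.4 Fz 1.0 Tz -0.00 w 30.92 g 1.5
probe-1 True t7.76 dx 0.47 dy -0.03 dz 60.88 Fx 1.5 Fy 0.5 Fz 2.3 Tz 0.05 w 31.35 g 1.9
0.5768783985725443
centred t8.26 dx 0.44 dy -0.00 dz 60.93 Fx 1.6 Fy 0.0 Fz -1.6 Tz 0.01 w 31.13 g 2.6
```

Run:
```python
from h import *
set_gripper(32)
for x in(0.7,1.0,1.3): env.move_l(tcp(x,0),rate=10); env.hold(.15); st(x)
env.move_l(tcp(1.0,0),rate=10); set_gripper(30); env.hold(.3); st("30")
```

```text
0.7 t8.88 dx 0.62 dy 0.04 dz 60.97 Fx 0.2 Fy -0.9 Fz -0.3 Tz -0.01 w 32.00 g 1.4
1.0 t9.28 dx 0.96 dy 0.04 dz 60.96 Fx 0.4 Fy -0.3 Fz -0.8 Tz 0.00 w 32.12 g 1.4
1.3 t9.68 dx 1.28 dy 0.05 dz 60.97 Fx -0.2 Fy -0.5 Fz -1.2 Tz 0.01 w 31.84 g 1.4
30 t10.49 dx 0.97 dy 0.03 dz 60.98 Fx -0.3 Fy -0.1 Fz -0.6 Tz -0.02 w 30.31 g 2.1
```

Run:
```python
from h import *
set_gripper(27); env.hold(.2); st("grip")
for y in(1,2,3,5,8,12):
    r=env.move_l(tcp(1,y),rate=8,f_stop=18); st(f"{y} {r}")
    if r: break
```

```text
grip t10.91 dx 0.97 dy 0.01 dz 60.99 Fx 0.0 Fy 0.1 Fz -1.4 Tz -0.07 w 29.97 g 30.0
1 False t11.18 dx 0.98 dy 0.32 dz 61.00 Fx -1.2 Fy -4.9 Fz -2.8 Tz -0.06 w 29.82 g 30.0
2 False t11.46 dx 0.97 dy 0.99 dz 61.00 Fx -1.9 Fy -6.1 Fz -4.6 Tz -0.13 w 29.64 g 30.0
3 False t11.73 dx 0.98 dy 1.91 dz 61.00 Fx -1.7 Fy -7.4 Fz -4.3 Tz -0.10 w 29.77 g 30.0
5 False t12.13 dx 0.97 dy 3.43 dz 61.01 Fx -3.4 Fy -10.7 Fz -4.5 Tz -0.11 w 29.85 g 30.0
8 False t12.66 dx 0.99 dy 6.82 dz 61.00 Fx -2.1 Fy -8.2 Fz -5.2 Tz -0.07 w 29.92 g 30.0
12 False t13.31 dx 0.95 dy 10.88 dz 61.02 Fx -2.5 Fy -6.9 Fz -4.3 Tz -0.07 w 29.67 g 30.0
```

```bash
cat >> h.py <<'E'
def seek(y,yend,lim=11.,x=1.):
    while y<yend:
        fy=-env.read_state()["force"]@ey
        if fy>lim-1: print("blocked"); return y
        y+=.7; r=env.move_l(tcp(x,y),rate=6,f_stop=max(lim-fy,1.5)); env.hold(.05); s=st(f"{y:.1f} {r}")
        if r and -s["force"]@ey>lim-2: print("stopped"); return y
    return y
E
python3 - <<'E'
from h import *
env.move_l(tcp(1,24),rate=15,f_stop=9); st("24")
seek(24,36)
E
```

```text
24 t14.26 dx 1.01 dy 22.99 dz 61.04 Fx -2.2 Fy -6.0 Fz -3.1 Tz -0.11 w 29.41 g 30.0
24.7 False t14.57 dx 0.99 dy 23.69 dz 61.02 Fx -2.0 Fy -7.0 Fz -4.0 Tz -0.09 w 30.09 g 30.0
25.4 False t14.89 dx 1.00 dy 24.50 dz 61.02 Fx -1.0 Fy -5.4 Fz -3.5 Tz -0.08 w 30.18 g 30.0
26.1 False t15.21 dx 0.99 dy 25.27 dz 60.99 Fx -1.1 Fy -5.0 Fz -3.6 Tz -0.08 w 29.62 g 30.0
26.8 False t15.53 dx 0.99 dy 26.05 dz 61.00 Fx -1.2 Fy -4.5 Fz -4.1 Tz -0.07 w 29.65 g 30.0
27.5 False t15.84 dx 1.02 dy 27.56 dz 61.01 Fx 1.3 Fy -0.0 Fz -0.6 Tz -0.07 w 29.48 g 30.0
28.2 False t16.16 dx 1.01 dy 28.36 dz 61.02 Fx 1.3 Fy -0.9 Fz -1.3 Tz -0.05 w 29.72 g 30.0
28.9 False t16.48 dx 1.00 dy 28.81 dz 61.01 Fx -0.6 Fy -3.2 Fz -2.9 Tz -0.10 w 29.79 g 30.0
29.6 False t16.79 dx 1.04 dy 29.26 dz 61.02 Fx -1.3 Fy -6.0 Fz -3.5 Tz -0.17 w 30.02 g 30.0
30.3 False t17.11 dx 0.99 dy 29.92 dz 60.99 Fx -1.5 Fy -4.8 Fz -3.6 Tz -0.05 w 30.16 g 30.0
31.0 False t17.43 dx 1.02 dy 30.58 dz 61.01 Fx -0.8 Fy -5.2 Fz -4.2 Tz -0.11 w 29.93 g 30.0
31.7 False t17.74 dx 1.02 dy 31.25 dz 61.00 Fx -0.2 Fy -5.9 Fz -3.5 Tz -0.11 w 29.90 g 30.0
32.4 True t18.00 dx 1.01 dy 31.49 dz 60.94 Fx 0.0 Fy 0.0 Fz 5.0 Tz -0.08 w 29.78 g 30.0
33.1 True t18.30 dx 1.02 dy 31.56 dz 60.95 Fx -0.2 Fy -0.7 Fz 4.3 Tz -0.10 w 29.49 g 30.0
33.8 True t18.64 dx 0.98 dy 31.65 dz 60.96 Fx 0.1 Fy -1.7 Fz 3.4 Tz -0.15 w 29.76 g 30.0
34.5 True t19.00 dx 1.01 dy 31.79 dz 60.96 Fx 0.3 Fy -0.8 Fz 3.8 Tz -0.13 w 30.14 g 30.0
35.2 True t19.39 dx 0.98 dy 31.88 dz 60.94 Fx -0.0 Fy -1.5 Fz 3.6 Tz -0.14 w 29.78 g 30.0
35.9 True t19.79 dx 0.96 dy 31.99 dz 60.93 Fx 0.6 Fy -0.6 Fz 4.2 Tz -0.18 w 29.86 g 30.0
36.6 True t20.23 dx 0.95 dy 32.12 dz 60.95 Fx 2.0 Fy -1.0 Fz 4.3 Tz -0.17 w 29.72 g 30.0
```

Run:
```python
from h import *
set_gripper(60); env.move_l(tcp(1,32,110),rate=200); st("up")
cv2.imwrite("pics/b1.png",cv2.convertScaleAbs(cv2.resize(viewer.camera("scene")[190:310,155:355],None,fx=4,fy=4,interpolation=cv2.INTER_CUBIC),alpha=1.5))
```

```text
up t21.27 dx 1.31 dy 31.75 dz 110.71 Fx -0.3 Fy -0.2 Fz -0.9 Tz -0.00 w 60.11 g 0.0
```

View pics/b1.png

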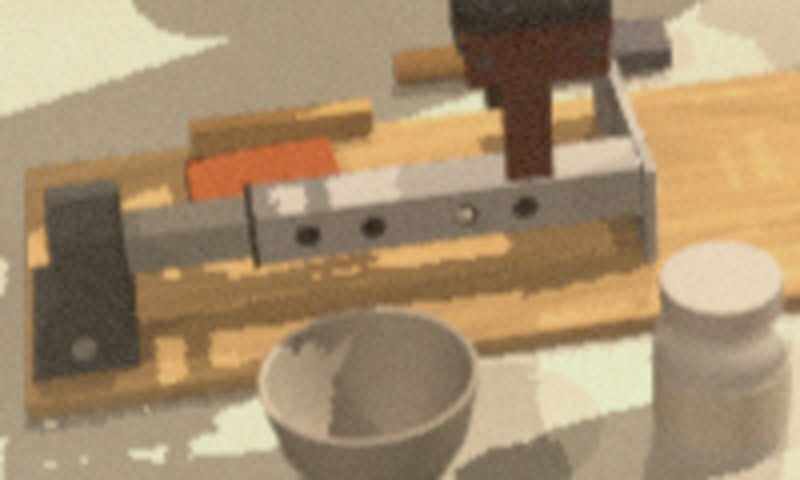

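```bash
sed -i 's/if r and .*/if r: print("stopped"); return y/' h.py
python3 - <<'E'
from h import *
env.move_l(tcp(1,0,110),rate=100); env.move_l(tcp(1,0),rate=120); set_gripper(32); env.hold(.2); st("32")
set_gripper(27); env.hold(.2); st("grip")
for y in(1,2,3,5,8,12):
    r=env.move_l(tcp(1,y),rate=8,f_stop=18); st(f"{y} {r}")
    if r: break
else:
    r=env.move_l(tcp(1,38),rate=16,f_stop=9); st(f"38 {r}")
    if not r: seek(38,50)
E
```

```text
32 t23.18 dx 1.07 dy -0.15 dz 61.08 Fx 0.1 Fy -1.3 Fz 0.6 Tz 0.02 w 32.19 g 1.4
grip t23.60 dx 0.94 dy -0.12 dz 61.04 Fx -1.1 Fy -2.4 Fz 3.1 Tz -0.12 w 29.89 g 30.0
1 False t23.88 dx 0.93 dy 0.36 dz 61.02 Fx -2.4 Fy -6.1 Fz 1.4 Tz -0.12 w 29.56 g 30.0
2 False t24.15 dx 0.93 dy 1.12 dz 61.03 Fx -2.0 Fy -8.0 Fz 1.5 Tz -0.18 w 29.80 g 30.0
3 False t24.43 dx 0.93 dy 1.77 dz 61.05 Fx -3.1 Fy -9.1 Fz 0.7 Tz -0.13 w 29.93 g 30.0
5 False t24.82 dx 0.94 dy 4.00 dz 61.03 Fx -2.3 Fy -7.7 Fz 1.4 Tz -0.17 w 29.59 g 30.0
8 False t25.35 dx 0.96 dy 7.17 dz 61.05 Fx -2.2 Fy -7.2 Fz 1.9 Tz -0.15 w 29.82 g 30.0
12 False t26.00 dx 0.94 dy 11.18 dz 61.03 Fx -2.0 Fy -6.9 Fz 0.8 Tz -0.14 w 29.97 g 30.0
38 False t27.77 dx 1.01 dy 37.17 dz 61.06 Fx -3.5 Fy -8.1 Fz 1.7 Tz -0.14 w 30.19 g 30.0
38.7 False t28.09 dx 0.97 dy 37.98 dz 61.02 Fx -2.7 Fy -6.7 Fz 0.8 Tz -0.18 w 29.84 g 30.0
39.4 False t28.41 dx 0.97 dy 38.80 dz 61.02 Fx -1.1 Fy -5.3 Fz 2.4 Tz -0.16 w 29.63 g 30.0
40.1 False t28.73 dx 0.98 dy 39.55 dz 61.04 Fx -1.2 Fy -4.8 Fz 1.9 Tz -0.12 w 30.14 g 30.0
40.8 False t29.04 dx 1.00 dy 40.30 dz 61.05 Fx -1
[... 162 characters left out ...]
.57 dz 61.01 Fx 0.3 Fy 1.9 Fz 5.5 Tz -0.12 w 30.06 g 30.0
42.9 False t29.99 dx 1.00 dy 42.96 dz 61.02 Fx -0.3 Fy -0.6 Fz 4.9 Tz -0.14 w 29.89 g 30.0
43.6 False t30.31 dx 1.01 dy 43.38 dz 61.01 Fx -2.1 Fy -4.2 Fz 4.4 Tz -0.11 w 29.58 g 30.0
44.3 False t30.62 dx 0.96 dy 43.92 dz 61.02 Fx -1.7 Fy -6.3 Fz 3.0 Tz -0.12 w 30.12 g 30.0
45.0 False t30.94 dx 0.99 dy 44.59 dz 61.03 Fx -2.1 Fy -6.2 Fz 3.6 Tz -0.16 w 29.93 g 30.0
45.7 False t31.26 dx 0.99 dy 45.25 dz 61.02 Fx -3.1 Fy -5.9 Fz 2.5 Tz -0.18 w 30.05 g 30.0
46.4 False t31.57 dx 0.99 dy 45.81 dz 61.03 Fx -2.8 Fy -6.6 Fz 1.8 Tz -0.13 w 29.70 g 30.0
47.1 True t31.83 dx 1.00 dy 45.96 dz 61.04 Fx 1.2 Fy -0.1 Fz 3.1 Tz -0.14 w 29.95 g 30.0
stopped
```

Run:
```python
from h import *
set_gripper(62); env.move_l(tcp(1,46,200),rate=150); env.hold(.5); st("up")
cv2.imwrite("pics/c1.png",cv2.convertScaleAbs(cv2.resize(viewer.camera("scene")[190:310,155:355],None,fx=4,fy=4,interpolation=cv2.INTER_CUBIC),alpha=1.5))
```

```text
up t34.09 dx 0.97 dy 46.01 dz 199.83 Fx 0.3 Fy -0.1 Fz 1.0 Tz -0.07 w 62.11 g 0.0
```

View pics/c1.png

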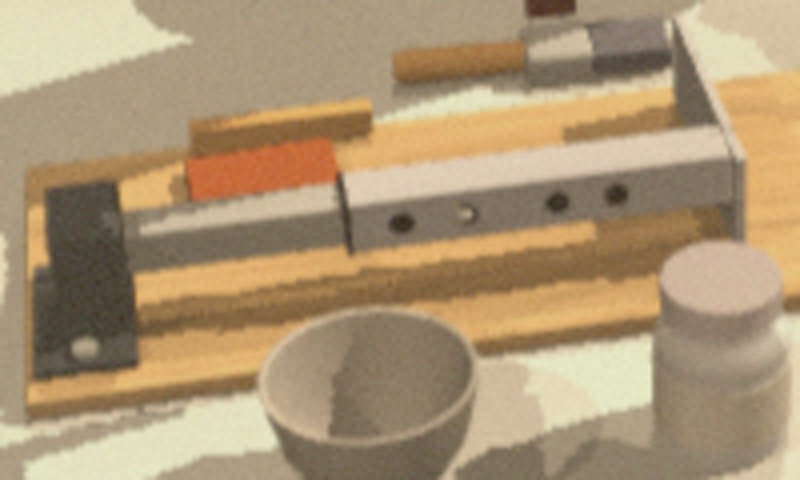

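Run:
```python
from h import *
env.move_l(tcp(1,250,200),rate=200); st("away")
u=proj("top",B).astype(int);print(u)
a=viewer.camera("top")[u[1]-40:u[1]+40,u[0]-50:u[0]+50]
cv2.imwrite("pics/d1.png",cv2.convertScaleAbs(cv2.resize(a,None,fx=7,fy=7,interpolation=cv2.INTER_CUBIC),alpha=1.7))
```

```text
away t35.31 dx 1.10 dy 249.62 dz 200.06 Fx -0.8 Fy -0.1 Fz 0.6 Tz -0.03 w 61.54 g 0.0
[379 252]
```

View pics/d1.png

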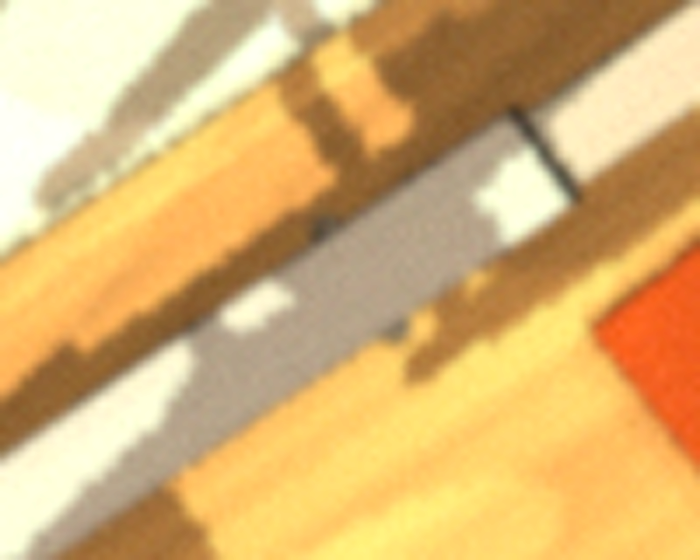

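Both buttons stand out, the far one at (325,230) and the near one at (395,328). The sleeve is in the third pair of holes.

```bash
python3 -c "
from station import workorder
print(workorder.sign_off())"
```

```text
the job is handed in; nothing more can be done
None
```

The stop is two holes longer: the pictures show both buttons standing out through the third pair of holes, the gripper is clear of everything, and I handed the job in about 35 s into the 59 s limit, with no verdict returned.

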